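# Load a tip comb into a deep-well plate on the shaker

## Robot

A 6-joint arm with a two-finger parallel gripper is mounted at the origin on a cart in front of the work surface, level with it; the furniture and walls round the work are solid. World frame = base frame: x ahead of the robot, y to its left, z up, the work surface at z = 0. Lengths are in m, angles in rad, forces in N, time in s.
With the tool pointing down it reaches from about 0.275 to 0.875 m from the base axis. Payload 12.5 kg.
Tool frame: the origin (TCP) lies at the very end of the fingers, on their centre line; the grasp point (between the pads) lies 19 mm behind it; z points along the fingers, y is the line along which they close (so a half turn about z gives the same grasp; the last joint's range is limited). The gripper opens to 85 mm and grips with 20 to 120 N. Pads are 22 mm wide; open, the fingers measure 114 mm over their backs; the gripper's body (76 mm by 85 mm) begins 54 mm behind the grasp point. The pads swing forward as they close: fully open they stand 13 mm farther back than shut.
Start: joints at [1.103, 0.351, 1.652, -0, 1.139, -0.085], TCP at [0.205, 0.51, 0.231] pointing down, gripper open.
Joint ranges: [-2.75, 2.75], [-0.79, 2.1], [0.01, 2.65], [-1.57, 4.71], [0.07, 3.14], [-2.87, 2.87]. Speed limits (rad/s): [2.22, 2.22, 2.79, 3.14, 3.14, 3.14].

## Interface

Orientations are given as a 3x3 rotation matrix whose columns are the frame's x, y, z axes.
In Python, from bench import manip gives the robot as it stands. Calls block until the motion is done:
- manip.move_ptp(position, orientation): joint-space move of the TCP to a pose.
- manip.move_l(position, attitude=None, max_speed=0.15): straight line of the TCP; attitude=None keeps the orientation; max_speed is the mean speed in m/s.
- manip.move_j(angles): joint-space move.
- manip.set_gripper(opening, effort=None): opening from 0.0 (shut) to 1.0 (fully open); effort is the grip in N (None keeps the last); returns when the fingers have stopped.
- manip.dwell(seconds).
- manip.inverse_kinematics(position, orientation): joint angles nearest the present ones, or None.
- manip.grab_frame(name): name is "scene" or "top" or "wrist"; returns (picture, depth): 480x640x3 uint8, red, green, blue; 480x640 float32, m along the optical axis (not along the pixel's ray), 0 where there is no reading.
- manip.get_calibration(name): a dict with "camera_matrix" (3x3 intrinsics, pixels), "R" (3x3) and "t" (3): a world point X has camera coordinates R X + t. Camera axes: x right, y down, z forward; pixel columns grow to the right and rows downward; lengths in m; the calibration is good to about 2 mm. A picture is of the moment at which its call begins: read the wrist's pose just before it. get_calibration takes no time and is no camera call; for the wrist camera it gives the pose at the moment of the call.
A pose or a line that the arm cannot do raises manip.Unreachable and nothing moves.
- manip.sign_off(): hands the job in, once; it reports no verdict.
Trained networks look in the newest picture that a camera, given by its name, has taken for a name from the list of things; names that differ only in an ending like _2 or _b are one class to them, and where a whole thing is asked for, a point or a joint stands for the part that bears it (a point fixed in the world has none). Each returns a list of dicts, best first, with "confidence" (0 to 1); they miss things now and then, are a little off and sometimes report something else, mostly with a low value. They report only what shows in the picture. A call takes as long as a camera call.
- manip.look_for(camera, name): "at" ([x, y, z] in m, in world coordinates, good to about 4 mm: the middle of the surface that is visible of it).
Readings, each from a call of its own:
- manip.current_time(): time.
- manip.current_qpos(): joint angles.
- manip.current_joint_vel(): joint speeds.
- manip.current_joint_torque(): joint torques, N m.
- manip.current_ee_pos(): TCP position.
- manip.current_tcp_rot(): TCP orientation.
- manip.current_force(): force on the tool from outside, world axes, zero at the start.
- manip.current_ft_torque(): the same for the moment, N m.
- manip.current_grip_width(): opening from 0.0 (shut) to 1.0 (fully open).
Only numpy, scipy, OpenCV 4.12 (cv2) and the standard library are available. Lean on these libraries where they do the work, as an engineer would, in place of code of your own. Each camera call takes 0.05 s, during which the arm holds its last target. There are 200 camera calls.

## Task

Slide the deep-well plate on the shaker home into the corner of its platform, so that its edges lie against both metal stops. Then take the comb with six thick sheaths from the comb rack and lower it into the plate's one open row, every sheath in its own well, until its rail rests on the plate all along; let go, with the plate still home. Slide the plate, do not lift it, and leave the twelve-sheath comb, the beaker and the petri dish where they are.

Things in the scene. Friction and masses are not known exactly. Their poses are not given: they have to be found in the camera images.
- shaker: Benchtop plate shaker, fixed, white, 225 x 212 mm, with a black-matted aluminium platform on top. Origin: centre of its underside on the bench. x points to the far stop, y to the left stop, z up. Platform top 52 mm above the bench, from x = -62 to +102 mm and y = -97 to +97 mm.
- stop_corner (a point): Where the inner faces of the two stops would meet, at platform height (axes as the shaker's). The far stop is an aluminium bar along y with its inner face at this x, the left stop a bar along x with its inner face at this y; both stand 10 mm above the platform. The plate is home when its plate_corner is here and its axes are parallel to the shaker's.
- plate: White deep-well plate loose on the platform (slides easily, friction about 0.3), 85.5 (x) x 127.8 (y) x 44 mm tall, 0.17-0.34 kg; origin: centre of its underside, axes nearly the shaker's. Skirt 8 mm high. Starts 16-36 mm short of each stop, turned up to 0.17 rad. 4 rows (along y) of 6 wells 18 mm apart, 16.5 mm square, 40 mm deep. Grey cap strips 3 mm high close three rows.
- plate_corner (a point): Corner of the plate (its +x, +y corner) at its underside; axes as the plate's.
- open_row (a point): Middle of the open row at the level of the plate's top; axes as the plate's. Its six wells lie along y at -45, -27, -9, 9, 27 and 45 mm. It is the second row from the far (+x) side, 9 mm from the plate's centre line.
- six_comb_centre (a point): Centre, half-way up, of the whitish comb with six thick sheaths, 56 mm tall, 40 g. Its rail, 15 mm wide (x), 124 long (y), spans 10 to 28 mm above this point; the sheaths, 18 mm apart along y, hang 38 mm below the rail, 13.5 mm thick there and 7 mm at the tips. Hold the rail across its width near the middle. Either way round fits. Seated, this point is 10 mm below open_row.
- comb_rack: Grey comb rack, fixed, 128 x 150 x 51 mm: a foot and two end posts 108 mm apart with two forked places (x = -36 and +36 mm) where the ends of the combs' rails rest 44 mm above the bench with 1 mm of play, forks 7 mm high. Open between the posts. Origin: centre of its underside; combs lie along y. Which comb is in which place varies.
- twelve_comb_centre (a point): Centre of the other comb in the rack: the same rail, but twelve thin sheaths 9 mm apart. Not to be moved.
- beaker: Small clear beaker, 56 mm wide, 62 mm tall; origin at the centre of its underside. Bystander.
- petri_dish: Petri dish, 59 mm wide, 16 mm tall; origin at the centre of its underside. Bystander.

How it is judged:
By the outcome, as a careful person would: the job done as asked, in the order asked, and still so for the second after the job is handed in, with the robot touching nothing.
It also fails if it takes over 61 s, if anything falls off the work surface, if the arm or the gripper's body presses on something with over 40 N, if the wrist force passes 120 N, or if a joint passes its speed limit or range.

## Working session

There is one attempt and no reset: what is moved stays moved. The work goes in short steps, each a Python script; the robot and the scene stay as the last script left them, time stands still between calls to the robot, and variables do not carry over. Pictures are saved under pics/ and viewed, on a budget of 10 in all, crops included, one or two more only if the job needs it, and the job is handed in when it is done.

```bash
mkdir -p pics; ls
python3 - <<'E'
from bench import manip
import cv2, numpy as np
ims=[]
for c in ["scene","top"]:
    p,d=manip.grab_frame(c); ims.append(p)
    cv2.imwrite(f"pics/{c}0.png",p[:,:,::-1]); np.savez(f"pics/{c}0.npz",p=p,d=d)
    k=manip.get_calibration(c); print(c,np.round(k["camera_matrix"],1).tolist(),np.round(k["R"],3).tolist(),np.round(k["t"],3))
    for n in ["shaker","stop_corner","plate","plate_corner","open_row","six_comb_centre","comb_rack","twelve_comb_centre","beaker","petri_dish"]:
        try: print(n,[(np.round(r["at"],3).tolist(),round(r["confidence"],2)) for r in manip.look_for(c,n)[:2]])
        except Exception as e: print(n,repr(e))
print(manip.current_time())
E
```

```text
pics
scene [[586.3, 0.0, 323.5], [0.0, 586.3, 249.7], [0.0, 0.0, 1.0]] [[0.655, -0.756, 0.009], [-0.336, -0.301, -0.893], [0.677, 0.582, -0.451]] [-0.458  0.269  1.043]
shaker [([0.478, 0.058, 0.041], 0.63)]
stop_corner [([0.475, 0.06, 0.037], 0.95), ([0.513, -0.419, 0.018], 0.67)]
plate [([0.538, 0.084, 0.088], 0.88)]
plate_corner [([0.534, 0.091, 0.09], 0.9)]
open_row [([0.54, 0.091, 0.091], 0.75)]
six_comb_centre [([0.6, -0.225, 0.054], 0.87), ([0.512, -0.416, 0.019], 0.24)]
comb_rack [([0.533, -0.271, 0.012], 0.85)]
twelve_comb_centre [([0.529, -0.235, 0.048], 0.95)]
beaker [([0.691, -0.047, 0.04], 0.68)]
petri_dish [([0.514, -0.417, 0.017], 0.66)]
top [[482.8, 0.0, 318.0], [0.0, 482.8, 246.9], [0.0, 0.0, 1.0]] [[0.009, -1.0, -0.009], [-0.991, -0.007, -0.132], [0.132, 0.01, -0.991]] [-0.067  0.591  1.197]
shaker [([0.506, 0.111, 0.05], 0.87)]
stop_corner [([0.502, 0.109, 0.052], 0.59)]
plate [([0.561, 0.109, 0.094], 0.57)]
plate_corner [([0.556, 0.11, 0.096], 0.62)]
open_row [([0.558, 0.108, 0.098], 0.56)]
six_comb_centre [([0.597, -0.221, 0.049], 0.82)]
comb_rack [([0.562, -0.228, 0.002], 0.95)]
twelve_comb_centre [([0.532, -0.233, 0.048], 0.67)]
beaker [([0.711, -0.041, 0.019], 0.84)]
petri_dish [([0.518, -0.415, 0.018], 0.88)]
1.1
```

View pics/top0.png

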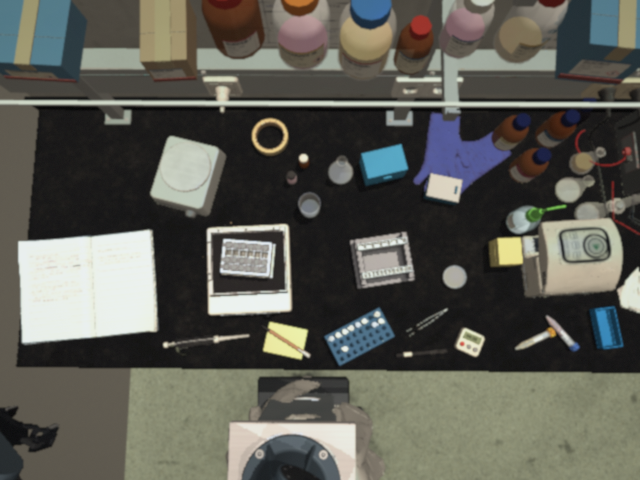

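View pics/scene0.png

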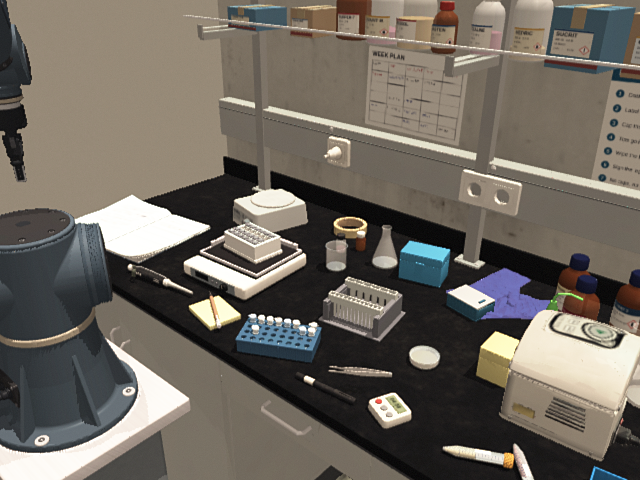

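```bash
cat > h.py <<'E'
from bench import manip
import numpy as np, cv2
def down(a): # tool y axis at world angle a (from +x), pointing down
    y=np.array([np.cos(a),np.sin(a),0]); z=np.array([0,0,-1.]); return np.column_stack([np.cross(y,z),y,z])
def grab(c,tag):
    k=manip.get_calibration(c); p,d=manip.grab_frame(c)
    cv2.imwrite(f"pics/{tag}.png",p[:,:,::-1]); np.savez(f"pics/{tag}.npz",p=p,d=d,K=k["camera_matrix"],R=k["R"],t=k["t"]); return p,d,k
def cloud(d,k):
    K=k["camera_matrix"]if isinstance(k,dict) else k; v,u=np.indices(d.shape)
    P=np.stack([(u-K[0,2])*d/K[0,0],(v-K[1,2])*d/K[1,1],d],-1)
    return (P-k["t"])@k["R"]
E
python3 - <<'E'
from h import *
print(np.round(manip.current_tcp_rot(),2).tolist())
for a in [0,np.pi]:
    for p in [(0.50,0.10,0.33),(0.6,-0.22,0.2),(0.55,0.15,0.1)]: 
        q=manip.inverse_kinematics(p,down(a)); print(a,p,None if q is None else np.round(q,2))
a=0 if manip.current_tcp_rot()[0][1]>0 else np.pi
manip.move_ptp((0.50,0.10,0.33),down(a))
p,d,k=grab("wrist","w1")
R=manip.current_tcp_rot(); T=manip.current_ee_pos()
C=-k["R"].T@k["t"]; print("cam in tool",np.round(R.T@(C-T),3), np.round(k["R"]@R,2).tolist(),k["camera_matrix"][0,0])
for n in ["stop_corner","plate_corner","open_row"]: print(n,[(np.round(r["at"],3).tolist(),round(r["confidence"],2)) for r in manip.look_for("wrist",n)[:2]])
print(manip.current_time(), (d>0).mean())
E
```

```text
[[-0.93, 0.37, 0.0], [0.37, 0.93, -0.0], [-0.0, -0.0, -1.0]]
0 (0.5, 0.1, 0.33) [ 0.11  0.19  1.62 -0.    1.33  0.11]
0 (0.6, -0.22, 0.2) [-0.42  0.54  1.44 -0.    1.16 -0.42]
0 (0.55, 0.15, 0.1) [ 0.18  0.55  1.71 -0.    0.88  0.18]
3.141592653589793 (0.5, 0.1, 0.33) None
3.141592653589793 (0.6, -0.22, 0.2) [-0.42  0.54  1.44 -0.    1.16  2.72]
3.141592653589793 (0.55, 0.15, 0.1) None
cam in tool [ 0.07  -0.    -0.142] [[-0.0, 1.0, -0.0], [-0.96, -0.0, -0.28], [-0.28, 0.0, 0.96]] 369.95348124474765
stop_corner [([0.501, 0.142, 0.054], 0.91)]
plate_corner [([0.553, 0.118, 0.095], 0.88)]
open_row [([0.562, 0.119, 0.096], 0.64), ([0.556, -0.169, 0.013], 0.61)]
3.1667 0.9961002604166667
```

View pics/w1.png

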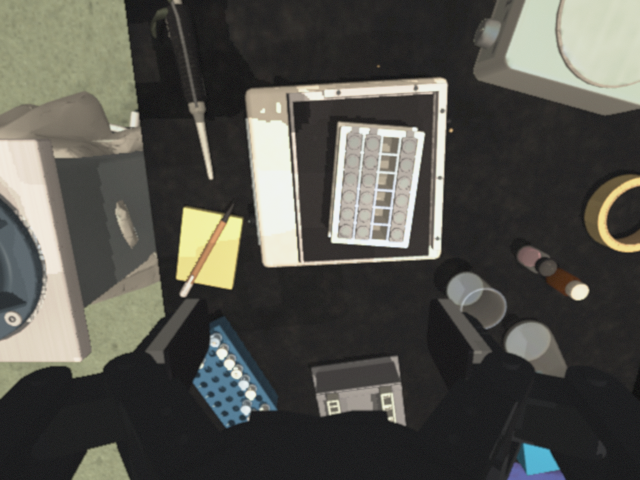

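```bash
cat >> h.py <<'E'
def rect(P,m):
    q=P[m][:,:2]; r=cv2.minAreaRect((q*1000).astype(np.float32)); return r
def big(m):
    n,l,s,_=cv2.connectedComponentsWithStats(m.astype(np.uint8)); return l==1+np.argmax(s[1:,4])
E
python3 - <<'E'
from h import *
z=np.load("pics/w1.npz"); k={"camera_matrix":z["K"],"R":z["R"],"t":z["t"]}
P=cloud(z["d"],k); Z=P[...,2]; reg=(P[...,0]>.38)&(P[...,0]<.68)&(P[...,1]>-.03)&(P[...,1]<.25)
h,e=np.histogram(Z[reg],np.arange(0,.12,.002)); print([(round(float(b),3),int(a)) for a,b in zip(h,e) if a>60])
top=big(reg&(Z>.088)&(Z<.108)); r=rect(P,top); print("plate top",r, np.round(cv2.boxPoints(r),1).tolist())
st=reg&(Z>.057)&(Z<.068)
b=big(st); print("stops bbox px",[ (x.min(),x.max()) for x in np.nonzero(b)],b.sum())
# inner faces: per row left edge of far bar; per col lower edge of left bar
for v in (110,140,180,220,250):
    u=np.nonzero(st[v])[0]; u=u[u>425]; print("row",v,[(int(i),np.round(P[v,i]*1000,1).tolist()) for i in (u[[0,-1]] if len(u) else [])])
for u0 in (330,350,370,390,410):
    v=np.nonzero(st[:,u0])[0]; v=v[v<110]; print("col",u0,[(int(i),np.round(P[i,u0]*1000,1).tolist()) for i in (v[[0,-1]] if len(v) else [])])
for a in (0,np.pi/2,-np.pi/2):
    for p in [(0.47,0.10,0.05),(0.55,0.02,0.05),(0.47,.1,.2)]:
        q=manip.inverse_kinematics(p,down(a)); print(a,p,None if q is None else np.round(q,2))
E
python3 -c "
import cv2
p=cv2.imread('pics/w1.png')[70:270,240:460]; cv2.imwrite('pics/w1c.png',cv2.resize(p,None,fx=3.6,fy=2.95,interpolation=cv2.INTER_CUBIC))"
```

```text
[(0.0, 4898), (0.002, 76), (0.008, 153), (0.01, 504), (0.03, 145), (0.032, 213), (0.034, 537), (0.036, 2107), (0.038, 4826), (0.04, 617), (0.042, 273), (0.048, 617), (0.05, 7242), (0.052, 5161), (0.054, 528), (0.056, 518), (0.058, 461), (0.06, 1451), (0.062, 999), (0.064, 75), (0.068, 62), (0.072, 70), (0.076, 65), (0.078, 72), (0.08, 68), (0.082, 75), (0.084, 77), (0.086, 75), (0.088, 96), (0.09, 109), (0.092, 195), (0.094, 1724), (0.096, 3197), (0.098, 2377), (0.1, 170)]
plate top ((558.8921508789062, 111.2882080078125), (119.84896850585938, 82.7285385131836), 85.89971160888672) [[513.2999877929688, 54.5], [595.9000244140625, 48.599998474121094], [604.4000244140625, 168.10000610351562], [521.9000244140625, 174.0]]
stops bbox px [(np.int64(83), np.int64(250)), (np.int64(324), np.int64(447))] 2394
row 110 [(437, [625.9, 190.0, 57.3]), (445, [632.9, 189.8, 62.2])]
row 140 [(436, [627.7, 159.2, 57.1]), (444, [634.9, 159.3, 61.6])]
row 180 [(435, [630.3, 116.0, 57.6]), (443, [638.2, 116.4, 60.8])]
row 220 [(433, [632.3, 69.9, 57.2]), (441, [640.0, 71.0, 61.5])]
row 250 [(434, [635.4, 34
[... 291 characters left out ...]
 61.0])]
col 410 [(85, [594.4, 214.2, 62.2]), (92, [595.0, 207.5, 61.8])]
0 (0.47, 0.1, 0.05) [ 0.11  0.51  1.96 -0.    0.67  0.11]
0 (0.55, 0.02, 0.05) [-0.05  0.6   1.78 -0.    0.76 -0.05]
0 (0.47, 0.1, 0.2) [ 0.11  0.26  1.86 -0.    1.02  0.11]
1.5707963267948966 (0.47, 0.1, 0.05) [ 0.11  0.51  1.96 -0.    0.67 -1.46]
1.5707963267948966 (0.55, 0.02, 0.05) [-0.05  0.6   1.78 -0.    0.76 -1.62]
1.5707963267948966 (0.47, 0.1, 0.2) [ 0.11  0.26  1.86 -0.    1.02 -1.46]
-1.5707963267948966 (0.47, 0.1, 0.05) [ 0.11  0.51  1.96 -0.    0.67  1.68]
-1.5707963267948966 (0.55, 0.02, 0.05) [-0.05  0.6   1.78 -0.    0.76  1.52]
-1.5707963267948966 (0.47, 0.1, 0.2) [ 0.11  0.26  1.86 -0.    1.02  1.68]
```

View pics/w1c.png

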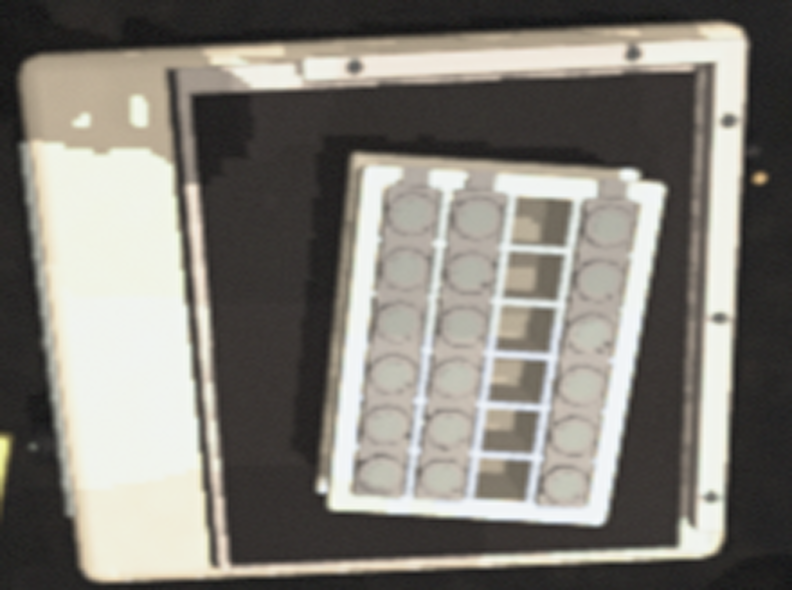

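```bash
cat >> h.py <<'E'
TH=0.055; EX=np.array([np.cos(TH),np.sin(TH),0]); EY=np.array([-np.sin(TH),np.cos(TH),0]); HC=np.array([0.5853,0.1423,0])
def S(x,y,z): return HC+EX*x/1000+EY*y/1000+np.array([0,0,z/1000])
def press(fn,s0,s1,axis,lim,step=0.7):
    f0=np.dot(manip.current_force(),axis); s=s0; log=[]
    while s<s1:
        s+=step; manip.move_l(fn(s),max_speed=0.03); f=-(np.dot(manip.current_force(),axis)-f0); log.append((round(s,1),round(float(f),1)))
        if f>lim: break
    return s,log
E
python3 - <<'E'
from h import *
t=manip.current_time
A=down(np.pi/2+TH); Y=-29.5
manip.set_gripper(0.75)
manip.move_ptp(S(-98,Y,130),A); print(t())
manip.move_l(S(-98,Y,55),max_speed=.15); print(t(), np.round(manip.current_force(),2))
manip.move_l(S(-66,Y,55),max_speed=.05); print(t(), np.round(manip.current_force(),2),np.round(manip.current_ft_torque(),2))
s,log=press(lambda s:S(s,Y,55),-66,-46,EX,9); print(s,log,t(),np.round(manip.current_force(),2),np.round(manip.current_ft_torque(),2))
p,d,k=grab("wrist","w2")
E
```

```text
4.95
5.6 [-0.15  0.15  0.04]
6.3917 [ 0.02  0.34 -1.09] [ 0.02 -0.02  0.01]
-50.59999999999994 [(-65.3, 0.7), (-64.6, 1.0), (-63.9, 1.2), (-63.2, 0.1), (-62.5, 0.8), (-61.8, 0.7), (-61.1, 0.7), (-60.4, -0.6), (-59.7, 1.2), (-59.0, 0.4), (-58.3, 0.2), (-57.6, 0.2), (-56.9, 0.0), (-56.2, -0.6), (-55.5, -0.6), (-54.8, 1.6), (-54.1, -0.3), (-53.4, 0.4), (-52.7, 0.5), (-52.0, 3.6), (-51.3, 8.5), (-50.6, 12.0)] 11.8917 [-11.99   0.08   6.4 ] [-0.13  1.57  0.02]
```

View pics/w2.png

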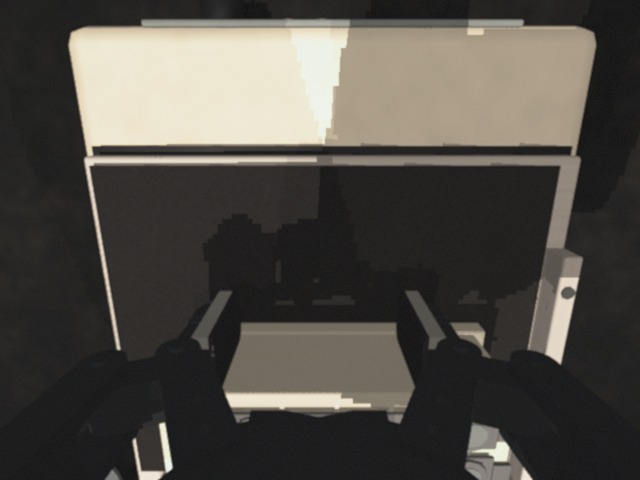

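Run:
```python
from h import *
t=manip.current_time
A=down(TH); Y=-29.5
manip.move_l(S(-66,Y,55),max_speed=.1)
manip.move_l(S(-66,Y,130),max_speed=.25)
manip.set_gripper(0.5)
manip.move_ptp(S(0,-120,120),A); print(t())
manip.move_l(S(0,-120,55),max_speed=.15); print(t(), np.round(manip.current_force(),2))
manip.move_l(S(0,-80,55),max_speed=.05); print(t(), np.round(manip.current_force(),2),np.round(manip.current_ft_torque(),2))
s,log=press(lambda s:S(0,s,55),-80,-64,EY,9,1.0); print(s,log,t(),np.round(manip.current_force(),2),np.round(manip.current_ft_torque(),2))
```

```text
14.3083
14.8917 [-0.05 -0.27 -0.19]
15.8417 [ 0.75 -0.75  0.17] [ 0.02 -0.04  0.03]
-70.0 [(-79.0, 0.3), (-78.0, 0.7), (-77.0, -1.0), (-76.0, -0.2), (-75.0, -0.5), (-74.0, -0.6), (-73.0, 0.2), (-72.0, 3.4), (-71.0, 7.6), (-70.0, 13.4)] 18.3417 [ -1.72 -14.34   5.02] [-2.16  0.19  0.03]
```

Run:
```python
from h import *
t=manip.current_time
A=down(TH)
manip.move_l(S(0,-85,55),max_speed=.1)
manip.move_l(S(0,-85,190),max_speed=.25)
p,d,k=grab("wrist","w3"); print(t())
P=cloud(d,k); Z=P[...,2]; Q=np.stack([(P-HC)@EX,(P-HC)@EY],-1)*1000
reg=(abs(Q[...,0])<80)&(abs(Q[...,1])<110)
top=big(reg&(Z>.088)&(Z<.108)); r=cv2.minAreaRect(Q[top].astype(np.float32)); print("plate",r,np.round(cv2.boxPoints(r),1).tolist(), np.median(Z[top]))
st=reg&(Z>.0585)&(Z<.066)
far=st&(Q[...,0]>38)&(abs(Q[...,1])<60); left=st&(Q[...,1]>60)&(Q[...,0]<30)&(Q[...,0]>-40)
# inner edge of the bars by binning
for nm,m,i in (("far",far,0),("left",left,1)):
    o=[]
    for b in range(-60,60,15):
        q=Q[m&(Q[...,1-i]>b)&(Q[...,1-i]<b+15)]
        if len(q)>8: o.append((b,round(float(np.percentile(q[:,i],3)),1),round(float(np.percentile(q[:,i],97)),1)))
    print(nm,o)
np.save("pics/q3.npy",Q)
cv2.imwrite("pics/w3c.png",cv2.resize(p[0:330,150:560,::-1],None,fx=1.8,fy=1.8,interpolation=cv2.INTER_CUBIC))
```

```text
19.3833
plate ((0.01592254638671875, -2.158283233642578), (113.55946350097656, 82.97362518310547), 89.96837615966797) [[-41.5, -58.900001525878906], [41.5, -59.0], [41.5, 54.599998474121094], [-41.400001525878906, 54.599998474121094]] 0.09732764891569155
far [(-60, 47.3, 51.1), (-45, 47.3, 51.1), (-30, 47.3, 51.2), (-15, 47.4, 51.1), (0, 47.4, 51.2), (15, 47.4, 51.2), (30, 47.4, 51.1), (45, 47.3, 51.2)]
left []
```

View pics/w3c.png

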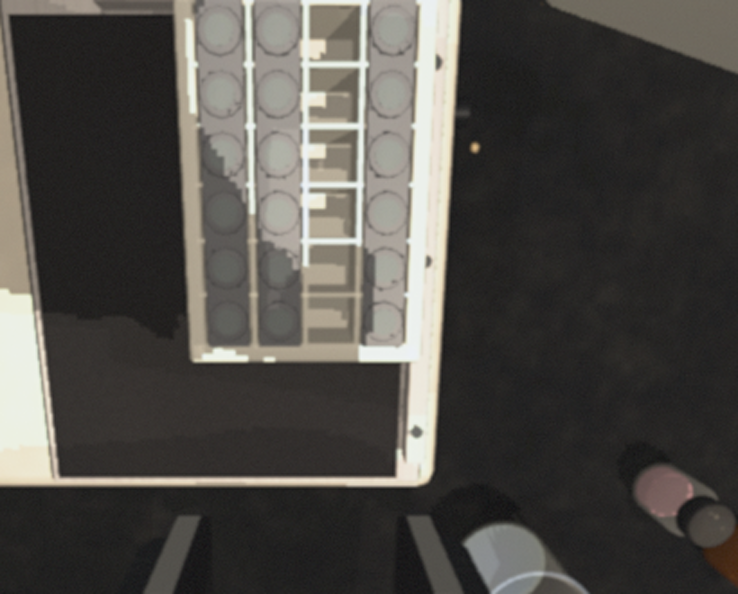

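Run:
```python
from h import *
t=manip.current_time
A=down(TH)
manip.move_l(S(0,-35,190),max_speed=.25)
p,d,k=grab("wrist","w4"); print(t())
P=cloud(d,k); Z=P[...,2]; Q=np.stack([(P-HC)@EX,(P-HC)@EY],-1)*1000
reg=(abs(Q[...,0])<80)&(abs(Q[...,1])<110)
top=big(reg&(Z>.088)&(Z<.108)); r=cv2.minAreaRect(Q[top].astype(np.float32)); print("plate",r,np.round(cv2.boxPoints(r),1).tolist())
# depth profiles across each stop
for v in (90,140,190): 
    m=(abs(Q[v,:,0]-48)<14); print("far row",v,[(round(float(a),1),round(float(b)*1000)) for a,b in zip(Q[v,m,0],Z[v,m])][::2])
u=int(np.argmin(abs(Q[60,:,0]+20))); m=(Q[:,u,1]>52)&(Q[:,u,1]<85); print("left",[(round(float(a),1),round(float(b)*1000)) for a,b in zip(Q[m,u,1],Z[m,u])])
im4=p[0:280,120:560,::-1]
manip.set_gripper(1.0)
manip.move_ptp((0.585,-0.30,0.20),down(0)); print(t())
p,d,k=grab("wrist","w5")
P=cloud(d,k); Z=P[...,2]; reg=(P[...,0]>.48)&(P[...,0]<.66)&(P[...,1]>-.33)&(P[...,1]<-.14)
n,l,s,c=cv2.connectedComponentsWithStats((reg&(Z>.0545)&(Z<.07)).astype(np.uint8))
for i in range(1,n):
    if s[i,4]>150:
        r=cv2.minAreaRect((P[l==i][:,:2]*1000).astype(np.float32)); print(s[i],np.round(r[0],1),np.round(r[1],1),round(r[2],2),np.median(Z[l==i]),np.round(np.median(P[l==i],0),4))
for n in ["six_comb_centre","twelve_comb_centre","comb_rack"]: print(n,[(np.round(r["at"],3).tolist(),round(r["confidence"],2)) for r in manip.look_for("wrist",n)[:2]])
both=np.zeros((600,800,3),np.uint8); a=cv2.resize(im4,(440,280)); b=cv2.resize(p[:,:,::-1],(427,320)); both[:280,:440]=a; both[280:,:427]=b
cv2.imwrite("pics/b45.png",both)
```

```text
19.7833
plate ((0.11273574829101562, 0.6976318359375), (119.27225494384766, 82.85450744628906), 89.9566879272461) [[-41.400001525878906, -58.900001525878906], [41.5, -59.0], [41.599998474121094, 60.29999923706055], [-41.29999923706055, 60.400001525878906]]
far row 90 [(34.5, 95), (35.5, 97), (36.8, 96), (37.8, 97), (39.1, 96), (40.3, 96), (47.7, 62), (48.8, 63), (50.5, 61), (56.5, 37), (58.0, 37), (59.6, 36)]
far row 140 [(34.3, 97), (35.7, 96), (37.1, 95), (37.9, 98), (39.4, 96), (40.7, 95), (48.0, 62), (49.3, 62), (51.1, 61), (57.1, 37), (58.7, 37), (61.3, 31)]
far row 190 [(35.3, 91), (35.9, 96), (37.2, 95), (38.4, 96), (39.7, 96), (41.0, 96), (48.3, 63), (50.1, 61), (56.1, 37), (57.8, 37), (59.6, 36)]
left [(79.6, 34), (78.8, 34), (77.9, 36), (77.1, 37), (76.2, 38), (75.7, 37), (71.8, 62), (71.0, 63), (70.6, 61), (69.9, 62), (69.1, 63), (68.6, 62), (67.9, 63), (67.4, 62), (66.8, 61), (66.2, 62), (65.5, 62), (64.9, 62), (64.4, 61), (63.9, 59), (59.6, 96), (59.1, 95), (58.6, 95), (58.0, 96), (57.4, 96), (56.7, 97), (56.3, 95), (55.7, 96), (55.2, 96), (54.6, 96), (53.9, 98), (53.4, 97), (52.8, 97), (52.3, 97)]
21.7917
[ 315   28   45  181 1571] [ 600.2 -225.2] [ 15.2 124.2] 9.17 0.06148796571602783 [ 0.5996 -0.2185  0.0615]
[ 212   47   58  176 2245] [ 529.1 -236.6] [ 15.6 124.3] 9.19 0.060671217201469535 [ 0.5285 -0.2296  0.0607]
six_comb_centre [([0.6, -0.216, 0.046], 0.79)]
twelve_comb_centre [([0.528, -0.234, 0.056], 0.9), ([0.566, -0.223, 0.006], 0.26)]
comb_rack [([0.562, -0.221, 0.004], 0.77)]
```

View pics/b45.png

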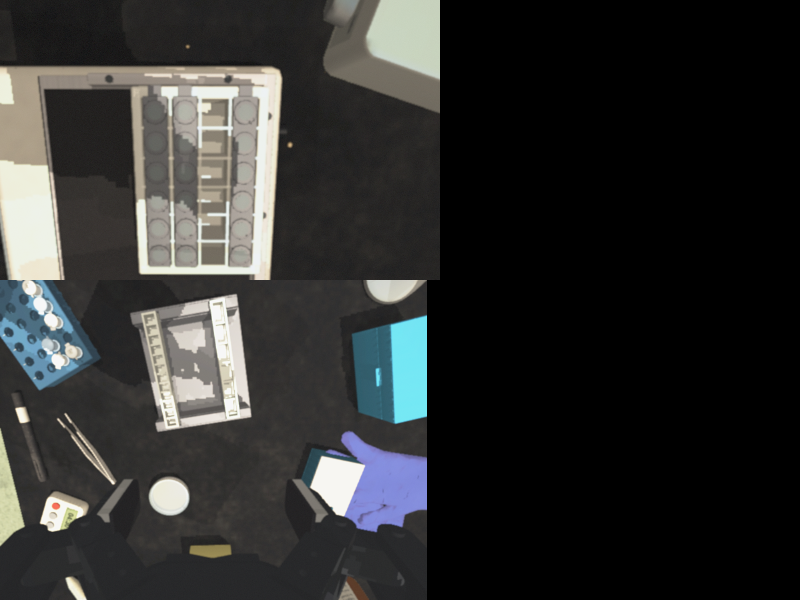

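Run:
```python
from h import *
t=manip.current_time
C=np.array([0.6002,-0.2252,0]); a=0.160
manip.set_gripper(0.45)
manip.move_ptp(C+[0,0,.12],down(a))
manip.move_l(C+[0,0,.049],max_speed=.1); print(t(),np.round(manip.current_force(),2))
manip.set_gripper(0.0,30); print("grip",manip.current_grip_width()*85,t(),np.round(manip.current_force(),2),np.round(manip.current_ft_torque(),2))
manip.move_l(C+[0,0,.075],max_speed=.05); print(np.round(manip.current_force(),2),manip.current_grip_width()*85)
manip.move_l(C+[0,0,.19],max_speed=.2)
manip.move_ptp(S(9,0.7,175),down(TH)); 
manip.move_l(S(9,0.7,150),max_speed=.1); print(t(),manip.current_grip_width()*85)
p,d,k=grab("wrist","w6"); print(t())
P=cloud(d,k); Z=P[...,2]; Q=np.stack([(P-HC)@EX,(P-HC)@EY],-1)*1000; np.save("pics/q6.npy",np.dstack([Q,Z*1000]))
```

```text
23.8917 [0.25 0.45 0.14]
grip 14.182621027685652 24.2167 [-1.18  0.7   5.2 ] [0.07 0.17 0.01]
[ 0.43  0.48 -0.83] 13.986069531484679
27.3917 13.908928496560874
27.4417
```

View pics/w6.png

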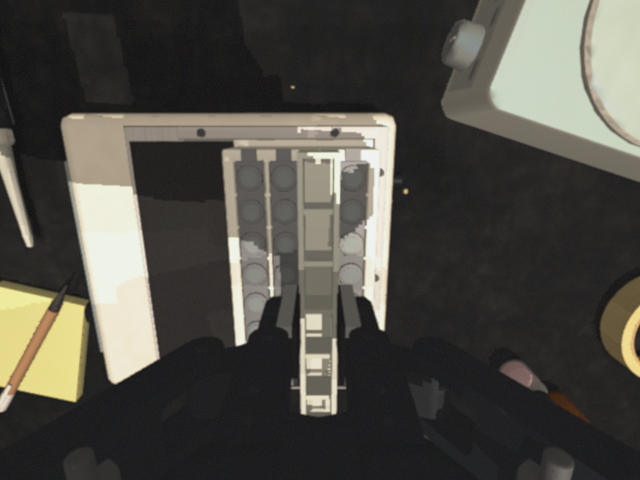

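Run:
```python
from h import *
q=np.load("pics/q6.npy"); Q=q[...,:2]; Z=q[...,2]; p=np.load("pics/w6.npz")["p"]
v,u=np.indices(Z.shape)
rail=big((Z>156)&(Z<170)&(u>290)&(u<350)&(v<290)); r=cv2.minAreaRect(Q[rail].astype(np.float32)); print("rail",np.round(np.ravel(r[0]+r[1]+(r[2],)),2),np.round(cv2.boxPoints(r),1).tolist(),np.median(Z[rail]))
for y0 in range(-15,63,10):
    m=rail&(abs(Q[...,1]-y0)<5); 
    if m.sum()>20: print(y0,np.round([Q[m][:,0].min(),Q[m][:,0].max(),np.median(Z[m])],1))
# full rail incl. behind gripper
full=(Z>154)&(Z<172)&(u>296)&(u<338)&(v>150)&(v<415); print("full y",np.percentile(Q[full][:,1],[.2,99.8]))
top=big((Z>88)&(Z<106)&(u>200)&(u<400)&(v<330))
for y0 in (0,15,30,45,55):
    m=top&(abs(Q[...,1]-y0)<4); print("plate",y0,np.round([Q[m][:,0].min(),Q[m][:,0].max()],1))
print("plate +y",[round(float(Q[top&(abs(Q[...,0]-x)<4)][:,1].max()),1) for x in (-35,-20,-5,25,35)])
print("z",[np.round(np.median(Z[top&(abs(Q[...,0]-x)<4)]),1) for x in (-25,-9,27)])
```

```text
rail [10.23 35.84 53.43 23.   88.83] [[-1.7999999523162842, 9.399999618530273], [21.200000762939453, 8.899999618530273], [22.299999237060547, 62.29999923706055], [-0.699999988079071, 62.79999923706055]] 161.43040524331948
5 [ -1.8  21.2 157.3]
15 [ -1.7  20.3 161.6]
25 [  1.7  16.5 160.4]
35 [  1.5  16.6 161.6]
45 [  1.7  16.5 161.2]
55 [  1.6  16.7 161.6]
full y [-48.65460202  62.48105123]
plate 0 [-41.2  41.2]
plate 15 [-41.2  41.2]
plate 30 [-41.3  41.2]
plate 45 [-41.3  41.3]
plate 55 [-41.2  41.3]
plate +y [60.3, 60.4, 60.4, 60.3, 60.2]
z [np.float64(98.3), np.float64(98.3), np.float64(98.4)]
```

Run:
```python
from h import *
t=manip.current_time
manip.move_l(S(9,0.7,125),max_speed=.06); print(np.round(manip.current_force(),2))
f0=manip.current_force(); z=125; log=[]
while z>98:
    z-= 2 if z>106 else 0.7
    manip.move_l(S(9,0.7,z),max_speed=.04); f=manip.current_force()-f0; log.append((round(z,1),np.round(f,1).tolist()))
    if f[2]>4 or np.hypot(f[0],f[1])>6: break
print(log,np.round(manip.current_ft_torque(),2),t(),manip.current_grip_width()*85)
p,d,k=grab("wrist","w7"); P=cloud(d,k)
Z=P[...,2]*1000; Q=np.stack([(P-HC)@EX,(P-HC)@EY],-1)*1000
for y0 in range(15,63,10):
    m=(Z>106)&(Z<122)&(abs(Q[...,0]-9)<9)&(abs(Q[...,1]-y0)<5)
    if m.sum()>20: print(y0,np.round([Q[m][:,0].min(),Q[m][:,0].max(),np.median(Z[m])],1))
```

```text
[-0.45  0.27 -0.6 ]
[(123, [0.7, -0.0, -0.1]), (121, [-0.2, -0.5, -0.6]), (119, [0.3, 0.5, 1.5]), (117, [0.8, -1.0, -0.8]), (115, [-0.1, 0.3, 0.7]), (113, [-0.2, -1.0, 0.3]), (111, [0.6, 0.1, -0.7]), (109, [0.6, -1.5, 0.5]), (107, [0.4, -0.5, 0.4]), (105, [0.7, -0.6, 0.6]), (104.3, [0.2, -0.5, 0.4]), (103.6, [0.2, -1.0, 1.7]), (102.9, [0.8, 0.0, 0.7]), (102.2, [-0.4, -0.8, 0.8]), (101.5, [-0.2, -0.9, 4.5])] [-0.02  0.23  0.01] 31.7583 14.14102460680993
15 [  0.   18.  113.9]
25 [  1.8  16.5 112. ]
35 [  1.6  16.6 113.7]
45 [  1.7  16.6 113. ]
55 [  1.6  16.7 113.7]
```

Run:
```python
from h import *
t=manip.current_time
manip.set_gripper(0.4); print(manip.current_grip_width(),np.round(manip.current_force(),2))
manip.move_l(S(9,0.7,125),max_speed=.08)
manip.move_l(S(0,-40,200),max_speed=.2)
p,d,k=grab("wrist","w8"); print(t())
P=cloud(d,k); Z=P[...,2]*1000; Q=np.stack([(P-HC)@EX,(P-HC)@EY],-1)*1000
reg=(abs(Q[...,0])<60)&(abs(Q[...,1])<70)
rail=big(reg&(Z>106)&(Z<122)); r=cv2.minAreaRect(Q[rail].astype(np.float32)); print("rail",np.round(np.ravel(r[0]+r[1]+(r[2],)),2))
print("rail z along y",[round(float(np.median(Z[rail&(abs(Q[...,1]-y)<6)])),1) for y in range(-55,60,22)])
top=reg&(Z>88)&(Z<106); 
r=cv2.minAreaRect(Q[big(top|rail)].astype(np.float32)); print("plate",np.round(np.ravel(r[0]+r[1]+(r[2],)),2),np.round(cv2.boxPoints(r),1).tolist())
u=int(np.argmin(abs(Q[60,:,0]+20))); m=(Q[:,u,1]>58)&(Q[:,u,1]<80); print("left",[(round(float(a),1),round(float(b))) for a,b in zip(Q[m,u,1],Z[m,u])])
cv2.imwrite("pics/w8c.png",cv2.resize(p[20:320,150:550,::-1],None,fx=2,fy=2,interpolation=cv2.INTER_CUBIC))
```

```text
0.401057528681995 [0.28 0.43 0.03]
33.2083
rail [9.3600e+00 1.0100e+00 1.5030e+01 1.2384e+02 9.0000e-02]
rail z along y [113.3, 113.5, 113.7, 113.8, 113.9, 113.6]
plate [1.3000e-01 1.0100e+00 8.2770e+01 1.2384e+02 5.0000e-02] [[-41.29999923706055, 62.900001525878906], [-41.20000076293945, -60.900001525878906], [41.599998474121094, -60.900001525878906], [41.5, 63.0]]
left [(79.1, 33), (77.9, 37), (77.2, 37), (76.5, 37), (75.6, 38), (71.3, 63), (71.0, 61), (70.2, 62), (69.5, 62), (68.8, 63), (68.3, 62), (67.5, 62), (67.0, 62), (66.1, 63), (65.7, 62), (65.1, 61), (64.6, 60), (59.6, 96), (59.0, 97), (58.5, 96), (58.0, 95)]
```

View pics/w8c.png

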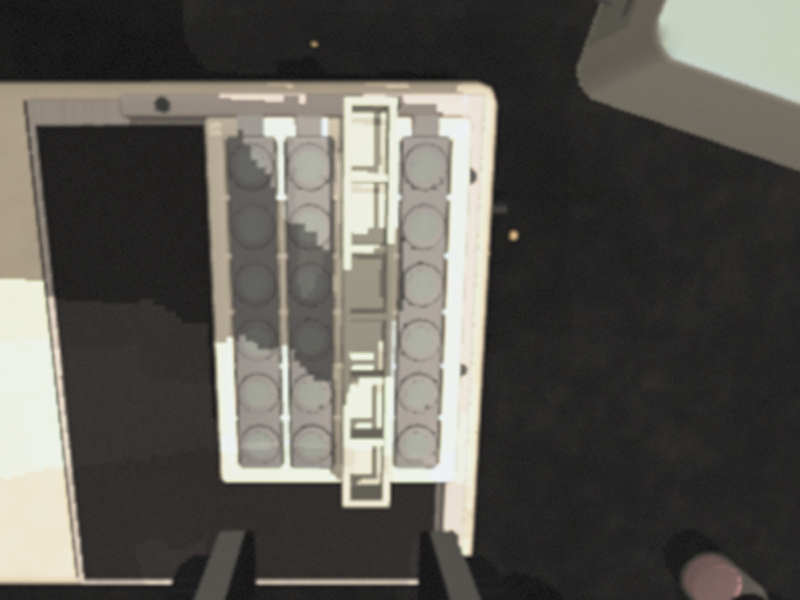

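Run:
```python
from h import *
t=manip.current_time
A=down(np.pi/2+TH)
manip.set_gripper(0.75)
manip.move_ptp(S(-75,0,150),A)
manip.move_l(S(-75,0,55),max_speed=.15)
manip.move_l(S(-56,0,55),max_speed=.06); print(t())
s,log=press(lambda s:S(s,0,55),-56,-48,EX,7); print(s,log,t(),np.round(manip.current_ft_torque(),2))
manip.move_l(S(-72,0,55),max_speed=.06)
manip.move_l(S(-72,0,200),max_speed=.25)
manip.move_ptp(S(-10,-45,215),down(TH)); manip.dwell(.2)
p,d,k=grab("wrist","w9"); print(t())
P=cloud(d,k); Z=P[...,2]*1000; Q=np.stack([(P-HC)@EX,(P-HC)@EY],-1)*1000
reg=(abs(Q[...,0])<60)&(abs(Q[...,1])<70)
rail=big(reg&(Z>106)&(Z<122)); r=cv2.minAreaRect(Q[rail].astype(np.float32)); print("rail",np.round(np.ravel(r[0]+r[1]+(r[2],)),2))
print("rail z",[round(float(np.median(Z[rail&(abs(Q[...,1]-y)<6)])),1) for y in range(-55,60,22)])
r=cv2.minAreaRect(Q[big((reg&(Z>88)&(Z<106))|rail)].astype(np.float32)); print("plate",np.round(np.ravel(r[0]+r[1]+(r[2],)),2),np.round(cv2.boxPoints(r),1).tolist())
top=reg&(Z>90)&(Z<104)&(Q[...,0]<-5); print("+y edge",Q[top][:,1].max(),"-y",Q[top][:,1].min())
for y in (-72,-80):
    v=np.unravel_index(np.argmin(np.hypot(Q[...,0]-45,Q[...,1]-y)),Z.shape)[0]; m=abs(Q[v,:,0]-46)<8; print("far stop",[(round(float(a),1),round(float(b))) for a,b in zip(Q[v,m,0],Z[v,m])])
```

```text
36.1917
-51.09999999999998 [(-55.3, -0.1), (-54.6, -0.5), (-53.9, 0.0), (-53.2, -0.1), (-52.5, -0.3), (-51.8, 5.1), (-51.1, 9.0)] 37.9417 [-0.1   1.19  0.05]
40.75
rail [  9.31   0.98 123.9   15.27  89.98]
rail z [113.4, 113.5, 113.4, 113.7, 113.6, 113.7]
plate [1.700e-01 9.800e-01 8.282e+01 1.239e+02 1.000e-02] [[-41.20000076293945, 62.900001525878906], [-41.20000076293945, -61.0], [41.599998474121094, -61.0], [41.599998474121094, 62.900001525878906]]
+y edge 60.4435168369634 -y -58.69593183695327
far stop [(38.3, 52), (39.2, 52), (40.2, 51), (41.3, 49), (42.0, 50), (43.1, 49), (42.8, 56), (42.7, 61), (43.4, 62), (44.3, 62), (45.1, 62), (45.8, 62), (46.6, 63), (47.3, 63), (48.5, 62), (49.3, 62), (50.2, 62), (51.0, 62)]
far stop [(38.5, 53), (39.6, 52), (40.4, 52), (41.6, 50), (42.3, 51), (43.1, 51), (43.1, 57), (43.0, 61), (43.7, 62), (44.6, 62), (45.6, 61), (46.2, 63), (47.3, 61), (48.1, 62), (48.7, 63), (49.8, 62), (50.7, 61)]
```

Contact came at the same place as in the first press. The far stop's face is at 42.8–43.0 mm and the plate's edge is at 0.1 + 42.75 mm, so the plate is home and the rail is level. I'm handing in.

Run:
```python
from h import *
for c,n in (("top","twelve_comb_centre"),("top","beaker"),("top","petri_dish")):
    if n=="twelve_comb_centre": manip.grab_frame(c)
    print(n,[np.round(r["at"],3).tolist() for r in manip.look_for(c,n)[:1]])
print(np.round(manip.current_force(),2),manip.current_time()); print(manip.sign_off())
```

```text
twelve_comb_centre [[0.532, -0.231, 0.048]]
beaker [[0.711, -0.04, 0.02]]
petri_dish [[0.523, -0.419, 0.016]]
[-0.51 -1.09 -0.23] 40.95
the job is handed in; nothing more can be done
None
```

The job is done and handed in at about 41 s of robot time, under the 61 s limit. The plate is home against both stops and the six-sheath comb is seated in the open row and released.

**What I did:** I slid the plate with two spread fingers, first against the far stop and then against the left one. I then gripped the comb by its rail, lowered it until the wrist felt contact and let go. Afterwards I pressed the plate gently against the far stop once more, so the plate got one last touch after the comb was in.

**Last checks:**
- **Plate at far stop:** the second press met resistance at the same spot as the first, to within about 0.5 mm. The far stop's face measured 42.8–43.0 mm from my reference point, and the plate's edge about 42.9 mm.
- **Plate at left stop:** the plate's skirt came out at about 64.5 mm, against about 64 mm for the stop's face. I did not press this side again after the comb went in. The plate is parallel to the shaker to about 0.001 rad.
- **Comb:** the rail is level along its length, with its top at 113.4–113.7 mm (114 mm expected with the nominal heights). It sits within about 0.4 mm of the row's middle.
- **Bystanders:** the twelve-sheath comb and the beaker read within about 2 mm of where they started. The petri dish read about 6 mm off. The robot did not go near it, so I put that down to the detector, which is good to about 4 mm, but I did not check it further.

Forces stayed low: the highest wrist reading I took was about 15 N, while pressing the plate against the left stop.

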